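# Press a spring-backed mirror plate to its scale mark and release

## Task

With the fingertips, press down gently on the orange pad at the corner of the spring-backed mirror plate until the black needle stands over the red marker on the scale, and hold it there for a good second without letting the needle swing past the marker. Then let go, so that the plate springs all the way back. Do not grip the plate, touch the mirror or the needle, shift the marker, or disturb the things standing around.

Things in the scene. Friction and masses are not known exactly. Their poses are not given: they have to be found in the camera images.
- mount: Fixed mirror mount: aluminium base 180 x 180 x 10 mm, origin at the centre of its underside, x and y along its sides, z up. Over it a blue plate 150 x 150 mm, level at rest, its top 74 mm up, from x = -85 to 65 and y = -75 to 75 mm. It hinges on a line along the mount's x at y = -60, z = 70 mm. An upright white scale stands at x = 73 mm, 200 mm tall, with the red marker on top (to 230 mm).
- pad_top (a point): Centre of the top of the orange pad, a disc of 32 mm diameter and 6 mm thickness on the free corner of the plate, 112 mm from the hinge line; at rest at x = -62, y = 52, z = 80 mm in the mount's frame. It sinks with the plate about the hinge line, by 17 to 34 mm to reach the marker, moving sideways less than 4 mm.
- pad: The orange pad itself; origin at the centre of its underside, axes those of the plate. It turns with the plate.
- tilt_plate (a joint): Tilt of the sprung plate in rad: 0 at rest (level), growing as the orange pad is pressed down, stop at 0.40. The spring pushes back at once: about 3 N at the pad's centre to start it, about 9 N at 0.3 rad. The pad sinks about 1.1 mm per 0.01 rad and the needle tip moves 1.45 mm.
- mirror: Round mirror in a dark rim, 68 mm diameter and 6 mm thick, lying on the plate (origin at the centre of its underside, 98 mm from the pad's centre). Not to be touched.
- needle: Black needle, 4.4 mm thick and 156 mm long, upright at rest, fixed to the plate's hinge shaft (origin on the hinge line, at x = 82 mm in the mount's frame, z along the needle). It swings towards the mount's +y as the pad is pressed. Not to be touched.
- needle_tip (a point): Point near the top end of the needle, 145 mm from the hinge line.
- marker_tip (a point): Point in front of the middle of the red marker, 145 mm from the hinge line, in the plane in which the needle swings: it coincides with the needle tip point when the needle is exactly over the marker. Its y is the direction of the needle's swing there. The marker is a red tab 14 mm wide and 26 mm tall on the upper rim of the scale.
- marker (a joint): Setting of the red marker, rad: the tilt at which the needle stands exactly over it, 0.15 to 0.30. It differs from start to start and stays where it is unless pushed.
- underside: Black underlay on the lower face of the plate, 144 x 144 x 3 mm; origin on the hinge line. Fingers there mean that the plate is being gripped.
- sensor: Loose black gas-sensor bottle with a red band, upright, 44 mm diameter, 102 mm tall; origin at the centre of its underside.
- dispenser: Loose green tape dispenser, 75 x 26 mm, 57 mm tall; origin at the centre of its underside.
- jar: Loose amber jar with white cap, 50 mm diameter, 65 mm tall; origin at the centre of its underside.
- logger: Loose handheld data logger lying flat with its screen up, 95 x 160 x 26 mm; origin at the centre of its underside. (Farther out, beyond the work, stand a white heat lamp 300 mm tall at the left and a clear tub 120 mm tall at the right.)

How it is judged:
By the outcome, as a careful person would: the job done as asked, in the order asked, and still so for the second after the job is handed in, with the robot touching nothing.
It also fails if it takes over 40 s, if anything falls off the work surface, if the arm or the gripper's body presses on something with over 40 N, if the wrist force passes 120 N, or if a joint passes its speed limit or range.

## Robot

A 7-joint arm with a two-finger parallel gripper is mounted at the origin on the work surface. World frame = base frame: x ahead of the robot, y to its left, z up, the work surface at z = 0. Lengths are in mm, angles in rad, forces in N, time in s.
With the tool pointing down it reaches from about 425 to 875 mm from the base axis. Payload 8.4 kg.
Tool frame: the origin (TCP) lies between the finger pads; the fingertips stand 22 mm ahead of it and the grasp point (between the pads) lies 3 mm ahead of it (env.tip_extent is the distance from the TCP to the fingertips, in mm); z points along the fingers, y is the line along which they close (so a half turn about z gives the same grasp; the last joint's range is limited). The gripper opens to 87 mm and grips with 3 to 60 N. Pads are 19 mm wide; open, the fingers measure 117 mm over their backs; the gripper's body (75 mm by 190 mm) begins 51 mm behind the grasp point.
Start: joints at [1.079, 0.333, 0.04, 1.465, -0.013, 1.343, -0.059], TCP at [248.781, -600.477, 244.546] pointing down, gripper open.
Joint ranges: [-2.58, 2.58], [-0.38, 2.09], [-1.3, 1.39], [0.25, 2.4], [-1.5, 4.64], [0.08, 2.09], [-2.65, 2.65]. Speed limits (rad/s): [2.22, 2.22, 2.79, 2.79, 3.14, 3.14, 3.14].

## Interface

Orientations are given as a unit quaternion [w, x, y, z].
In Python, from workcell import readout, cams, workorder, nets, env gives the robot as it stands.
- The arm moves only by the tool step_arm, never from a script. Its argument "plan" is a list of rows, each a list of 2 entries, a list of its own where there are three numbers: the shift along the tool's x, y, z in cm, then the turn about the tool's z in rad. A call has exactly 8 rows; each row shifts and turns the commanded pose from where the row before left it, along the tool's axes as they then stand; what a row does not reach is not made up. A row lasts 1/12 s, in which the tool goes at most 41.7 mm and 7.16 degrees, less where a joint would pass 70% of its speed; a pose out of reach is approached as far as the arm can. A call is refused whole if a number of a shift passes 4.17 or a number of a turn 0.125, either way. A call with a gripper value outside its range is refused whole. "gripper" is the finger opening in cm, from 0 to 8.7, set as the call begins (left out, the last holds). The fingers move at their own pace and stop on an object; "newtons" is the grip in N (left out, the last holds). Time passes only in rows, so rows that do not move let the fingers close, or fill a call up. It gives the time, the measured TCP pose, the force, the opening and the grip force at its end, in the units of the state.
- readout.state(): the state, without advancing time (a new reading comes with each control period).
- cams.grab_frame(name): name is "scene" or "top"; returns a dict with "color" (400x640x3 uint8, red, green, blue), "fx", "fy", "cx", "cy" (pixels), "k1" (the pictures are not rectified: a ray, as slopes to the right and down, at radius r is drawn at 1 + k1 r^2 times it, then the intrinsics apply), "view" (4x4, takes a point from world to camera coordinates). Camera axes: x right, y down, z forward; pixel columns grow to the right and rows downward; lengths in mm; the calibration is good to about 2 mm. A picture is of the moment at which its call begins. There is no depth.
- workorder.finish_job(): hands the job in; it is judged then, once.
Trained networks look in the newest picture that a camera, given by its name, has taken for a name from the list of things; names that differ only in an ending like _2 or _b are one class to them, and where a whole thing is asked for, a point or a joint stands for the part that bears it (a point fixed in the world has none). Each returns a list of dicts, best first, with "confidence" (0 to 1); they miss things now and then, are a little off and sometimes report something else, mostly with a low value. They report only what shows in the picture. A call takes as long as a camera call.
- nets.find_in(camera, thing): "xyz" ([x, y, z] in mm, in world coordinates, good to about 4 mm: the middle of the surface that is visible of it).
- nets.outline_of(camera, thing): "region" (400x640 bool, what is visible of it).
- nets.mark_of(camera, thing): "xyz" ([x, y, z] in mm, in world coordinates, good to about 4 mm: a listed point, or the origin of a listed thing).
The state is a dict: "time_s": time; "joints": joint angles; "dq": joint speeds; "joint_efforts": joint torques, N m; "ee_pos": TCP position; "ee_rot": TCP orientation; "contact_force": force on the tool from outside, world axes, zero at the start; "moment": the same for the moment, N m; "gripper_width": finger opening in mm; "gripper_force": force on a finger pad.
Only numpy, scipy, OpenCV 4.12 (cv2) and the standard library are available. Lean on these libraries where they do the work, as an engineer would, in place of code of your own. Each camera call takes 0.05 s, during which the arm holds its last target. There are 200 camera calls.

## Working session

There is one attempt and no reset: what is moved stays moved. The work goes in short steps, Python scripts to look and compute and a tool call to move; the robot and the scene stay as the last step left them, time stands still between calls to the robot, and variables do not carry over. Pictures are saved under pics/ and viewed, at most 10 in all, crops included, and the job is handed in when it is done.

Besides the shell and the picture viewer there is one more tool, called as name([rows], argument=value, ...), one row to a line, values as JSON. step_arm: Moves the arm, as the interface text tells. Its arguments: {"type":"object","properties":{"plan":{"type":"array","items":{"type":"array"}},"gripper":{"type":"number"},"newtons":{"type":"number"}},"required":["plan"]}

```bash
mkdir -p pics; cat > h.py <<'E'
import numpy as np, cv2
from workcell import readout, cams, workorder, nets, env
def proj(f,P):
    P=np.atleast_2d(P).astype(float); V=np.array(f["view"]); c=P@V[:3,:3].T+V[:3,3]
    s=c[:,:2]/c[:,2:]; s=s*(1+f["k1"]*(s**2).sum(1,keepdims=True))
    return s*[f["fx"],f["fy"]]+[f["cx"],f["cy"]]
E
python3 - <<'E'
from h import *
s=readout.state();print(s["ee_pos"],s["ee_rot"],s["time_s"],s["gripper_width"],env.tip_extent)
for c in ["scene","top"]:
    f=cams.grab_frame(c);cv2.imwrite(f"pics/{c}0.png",f["color"][:,:,::-1])
    for n in ["mount","pad_top","mirror","needle","needle_tip","marker_tip","sensor","dispenser","jar","logger"]:
        r=nets.mark_of(c,n)
        print(c,n,[(np.round(x["xyz"]).tolist(),round(x["confidence"],2)) for x in r[:2]])
E
```

```text
[ 248.61407414 -600.09030568  243.65366614] [-7.92900803e-04  9.80772237e-01  1.95154153e-01 -2.16505464e-04] 0.0 86.99819094946453 22.0
scene mount [([596.0, 14.0, 2.0], 0.84)]
scene pad_top []
scene mirror [([610.0, 2.0, 72.0], 0.7)]
scene needle [([666.0, -59.0, 71.0], 0.51)]
scene needle_tip [([661.0, -60.0, 211.0], 0.46)]
scene marker_tip [([672.0, -25.0, 213.0], 0.44)]
scene sensor [([647.0, 181.0, -4.0], 0.57)]
scene dispenser [([409.0, -18.0, -2.0], 0.53)]
scene jar [([497.0, 432.0, 0.0], 0.55), ([579.0, -176.0, 6.0], 0.52)]
scene logger [([496.0, 430.0, 2.0], 0.8)]
top mount [([593.0, 17.0, 3.0], 0.78)]
top pad_top [([411.0, -21.0, -1.0], 0.67), ([544.0, 77.0, 80.0], 0.54)]
top mirror [([607.0, 3.0, 74.0], 0.61)]
top needle [([591.0, 15.0, 3.0], 0.28)]
top needle_tip []
top marker_tip [([672.0, -30.0, 210.0], 0.57)]
top sensor [([641.0, 177.0, 2.0], 0.81)]
top dispenser [([414.0, -21.0, -1.0], 0.56)]
top jar [([582.0, -177.0, 3.0], 0.95)]
top logger [([500.0, 432.0, 0.0], 0.79)]
```

View pics/scene0.png

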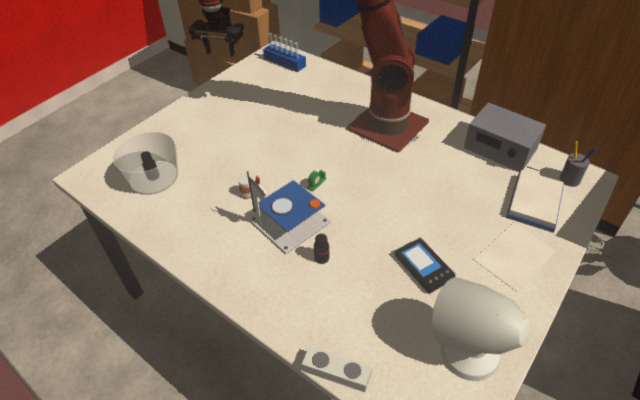

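View pics/top0.png

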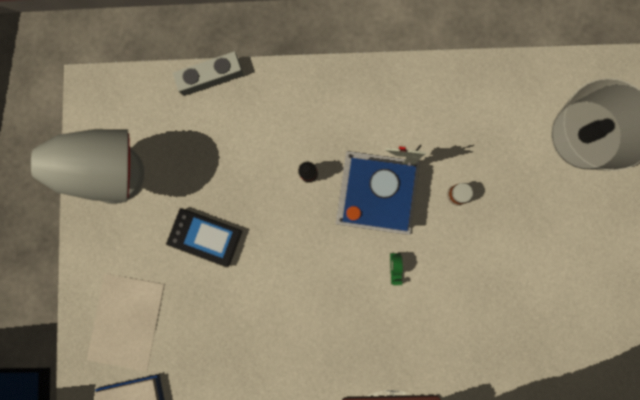

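The scene view shows the mount around (290,212), with the orange pad at (315,203), the scale at (255,195) and the red marker at (258,180). In the top view the pad is at (353,213) and the marker at (404,149). Next I fit the mount pose and the marker.

```bash
cat >> h.py <<'E'
def blob(im,lo,hi,box):
    x0,y0,x1,y1=box; h=cv2.cvtColor(im,cv2.COLOR_RGB2HSV)[y0:y1,x0:x1]
    m=cv2.inRange(h,np.array(lo),np.array(hi)); n,l,st,c=cv2.connectedComponentsWithStats(m)
    return [(int(st[i,4]),(c[i]+[x0,y0]).round(2).tolist()) for i in range(1,n) if st[i,4]>2]
E
python3 - <<'E'
from h import *
from scipy.optimize import least_squares
F={c:cams.grab_frame(c) for c in ["scene","top"]}
B={"scene":(225,160,345,260),"top":(330,135,430,245)}
for c in F:
    im=F[c]["color"]
    print(c,"orange/red",blob(im,(0,130,90),(18,255,255),B[c]),"blue",blob(im,(100,120,50),(125,255,255),B[c]))
    x0,y0,x1,y1=B[c]; cv2.imwrite(f"pics/{c}c.png",cv2.resize(im[y0:y1,x0:x1,::-1],None,fx=5,fy=5,interpolation=cv2.INTER_CUBIC))
def M(p,P):
    c,s=np.cos(p[2]),np.sin(p[2]);P=np.atleast_2d(P).astype(float)
    return np.c_[p[0]+c*P[:,0]-s*P[:,1],p[1]+s*P[:,0]+c*P[:,1],P[:,2]]
p=[594,15,-.18]
for c in F:
    print(c,proj(F[c],M(p,[[-62,52,80],[-85,75,74],[65,75,74],[65,-75,74],[-85,-75,74],[82,-60,70],[82,-60,226]]+[[75,-60+157*np.sin(t),70+157*np.cos(t)] for t in (.15,.225,.3)])).round(1).tolist())
E
```

```text
scene orange/red [(14, [257.64, 178.64]), (31, [245.84, 190.0]), (66, [314.5, 203.39]), (7, [325.57, 252.57])] blue [(1156, [290.45, 205.19]), (6, [321.5, 205.0])]
top orange/red [(20, [401.9, 147.9]), (148, [353.22, 212.74])] blue [(3076, [380.36, 194.61]), (20, [345.35, 218.8])]
scene [[314.7, 203.3], [325.6, 204.9], [287.0, 231.2], [255.5, 203.4], [293.5, 179.6], [254.1, 209.8], [247.4, 171.7], [254.5, 175.0], [257.1, 177.6], [259.7, 180.5]]
top [[352.3, 212.0], [340.8, 220.7], [350.4, 156.2], [415.3, 165.6], [406.3, 230.6], [409.5, 157.7], [419.4, 144.9], [407.2, 146.7], [401.3, 146.1], [395.5, 145.6]]
```

View pics/scenec.png

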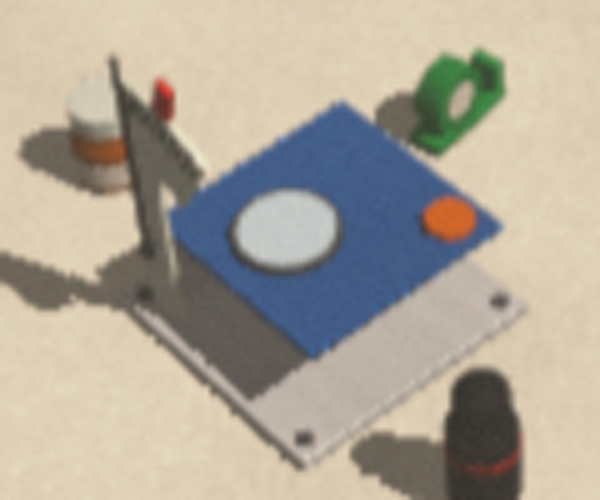

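View pics/topc.png

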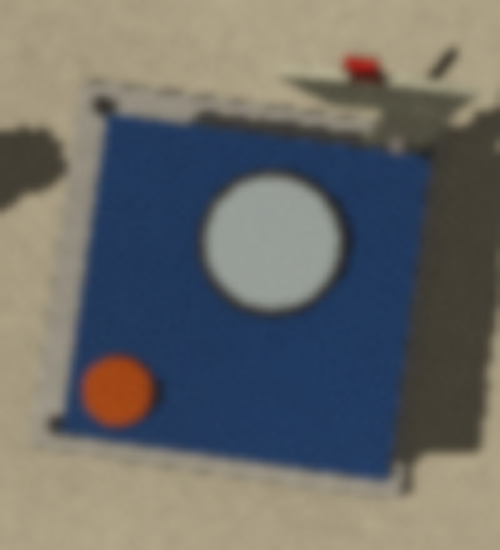

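```bash
cat >> h.py <<'E'
def M(p,P):
    c,s=np.cos(p[2]),np.sin(p[2]);P=np.atleast_2d(P).astype(float)
    return np.c_[p[0]+c*P[:,0]-s*P[:,1],p[1]+s*P[:,0]+c*P[:,1],P[:,2]]
E
python3 - <<'E'
from h import *
from scipy.optimize import least_squares
F={c:cams.grab_frame(c) for c in ["scene","top"]}
K=[[-62,52,80],[-85,75,74],[65,75,74],[65,-75,74],[-85,-75,74],[82,-60,226]]
O={"scene":[(314.5,203.4),(325,205.6),(288,231.6),None,(293.4,180),(247.6,171.6)],"top":[(353.2,212.7),(343.6,221.4),(351,158.4),(416,165),(408,230.6),(421,144.6)]}
def res(q):
    r=[]
    for i,c in enumerate(F):
        P=proj(F[c],M(q[:3],K))+q[3+2*i:5+2*i]
        r+=[(P[j]-o)*(3 if j==0 else 1) for j,o in enumerate(O[c]) if o]
    return np.r_[np.ravel(r),np.array(q[3:])*1]
q=least_squares(res,[594,15,-.18,0,0,0,0]).x; print(q.round(3)); print(res(q).round(1))
print("pad",M(q,[[-62,52,80]]).round(1),"tilt vec dirs")
for c,o in (("scene",(257.64,178.64)),("top",(401.9,147.9))):
    i=3 if c=="scene" else 5
    for r in (145,150,157):
        print(c,r,[(t,(proj(F[c],M(q,[[75,-60+r*np.sin(t),70+r*np.cos(t)]]))[0]+q[i:i+2]-o).round(1).tolist()) for t in (.15,.2,.25,.3)])
t=[]
for k in range(4):
    for c in F:
        cams.grab_frame(c)
        for x in nets.mark_of(c,"marker_tip")[:1]:
            d=np.array(x["xyz"])-M(q,[[82,-60,70]])[0]; y=-np.sin(q[2])*d[0]+np.cos(q[2])*d[1]
            t.append((c,round(float(np.arctan2(y,d[2])),3)))
print(t)
E
```

```text
[ 5.93438e+02  1.33260e+01 -1.69000e-01  2.06000e-01  6.46000e-01
  1.98000e-01  1.65000e-01]
[ 0.3 -0.1  0.5 -0.7 -0.8 -0.2 -0.4 -0.1 -0.3  0.7  0.9  0.1 -1.6  0.1
  0.  -1.5 -0.1  0.6 -0.3  0.1 -1.   0.3  0.2  0.6  0.2  0.2]
pad [[541.1  75.   80. ]] tilt vec dirs
scene 145 [(0.15, [-3.1, -0.4]), (0.2, [-1.4, 1.2]), (0.25, [0.2, 2.9]), (0.3, [1.8, 4.7])]
scene 150 [(0.15, [-3.1, -1.5]), (0.2, [-1.4, 0.1]), (0.25, [0.3, 1.9]), (0.3, [1.9, 3.7])]
scene 157 [(0.15, [-3.2, -3.2]), (0.2, [-1.4, -1.4]), (0.25, [0.4, 0.4]), (0.3, [2.1, 2.4])]
top 145 [(0.15, [6.1, 0.2]), (0.2, [2.5, -0.2]), (0.25, [-1.0, -0.5]), (0.3, [-4.5, -0.8])]
top 150 [(0.15, [6.0, -0.3]), (0.2, [2.3, -0.7]), (0.25, [-1.4, -1.0]), (0.3, [-5.0, -1.3])]
top 157 [(0.15, [5.9, -1.0]), (0.2, [2.0, -1.4]), (0.25, [-1.9, -1.8]), (0.3, [-5.7, -2.1])]
[('scene', -1.042), ('top', 0.23), ('scene', 0.21), ('scene', 0.242), ('top', 0.221), ('scene', 0.22), ('top', 0.228)]
```

step_arm([
  [[0,0,0],0.095],
  [[0,0,0],0.095],
  [[0,0,0],0.095],
  [[0,0,0],0.095],
  [[0,0,0],0.095],
  [[0,0,0],0.095],
  [[0,0,0],0],
  [[0,0,0],0],
], gripper=0, newtons=10)

```text
time_s: 2.77
ee_pos: [248.9, -600.4, 244.6]
ee_rot: [0.0, 0.996, -0.087, -0.0]
contact_force: [-0.3, 0.1, -0.2]
gripper_width: 41.6
gripper_force: 0.0
```

step_arm([
  [[0.7,-1.5,0],0],
  [[0.8,-3.0,0],0],
  [[0.8,-3.0,0],0],
  [[0.8,-3.0,0],0],
  [[0.8,-3.0,0],0],
  [[0.8,-3.0,0],0],
  [[0.8,-3.0,0],0],
  [[0.8,-3.0,0],0],
])

```text
time_s: 3.43
ee_pos: [350.8, -388.7, 244.8]
ee_rot: [0.0, 0.996, -0.087, 0.0]
contact_force: [0.8, 0.5, -0.7]
gripper_width: 0.8
gripper_force: 0.0
```

step_arm([
  [[0.8,-3.0,0],0],
  [[0.8,-3.0,0],0],
  [[0.8,-3.0,0],0],
  [[0.8,-3.0,0],0],
  [[0.8,-3.0,0],0],
  [[0.8,-3.0,0],0],
  [[0.8,-3.0,0],0],
  [[0.8,-3.0,0],0],
])

```text
time_s: 4.1
ee_pos: [456.2, -163.7, 244.9]
ee_rot: [0.0, 0.996, -0.087, 0.0]
contact_force: [1.9, -0.8, 1.3]
gripper_width: 0.5
gripper_force: 0.0
```

step_arm([
  [[0.6,-3.6,0],0],
  [[0.6,-3.6,0],0],
  [[0.6,-3.6,0],0],
  [[0.6,-3.6,0],0],
  [[0.6,-3.6,0],0],
  [[0.6,-3.6,0],0],
  [[0.4,-2.5,0],0],
  [[0.2,-1.2,0],0],
])

```text
time_s: 4.77
ee_pos: [542.1, 80.8, 244.8]
ee_rot: [-0.001, 0.996, -0.085, 0.0]
contact_force: [-0.4, 0.5, -0.0]
gripper_width: 0.5
gripper_force: 0.0
```

step_arm([
  [[0,0,1.5],0],
  [[0,0,2.5],0],
  [[0,0,2.5],0],
  [[0,0,2.5],0],
  [[0,0,1.5],0],
  [[0,0,1.0],0],
  [[0,0,0.5],0],
  [[0,0,0],0],
])

```text
time_s: 5.43
ee_pos: [541.4, 76.0, 124.0]
ee_rot: [0.0, 0.996, -0.088, -0.001]
contact_force: [0.7, 0.2, 0.4]
gripper_width: 0.3
gripper_force: 0.0
```

```bash
python3 - <<'E'
from h import *
s=readout.state();print(s["ee_pos"],s["contact_force"],s["time_s"])
a=[]
for c,B in {"scene":(225,150,345,250),"top":(330,135,430,245)}.items():
    f=cams.grab_frame(c);x0,y0,x1,y1=B
    a.append(cv2.resize(f["color"][y0:y1,x0:x1,::-1],(400,400),interpolation=cv2.INTER_CUBIC))
    print(c,proj(f,[s["ee_pos"]-np.array([0,0,22])]),[x["xyz"] for x in nets.mark_of(c,"pad_top")])
cv2.imwrite("pics/a.png",np.hstack(a))
E
```

```text
[541.44918643  75.97495405 124.00950145] [0.65755626 0.17706438 0.38047434] 5.4333
scene [[314.32454227 197.83375603]] [[542.0, 76.9, 78.6]]
top [[353.02307479 211.83373766]] []
```

View pics/a.png

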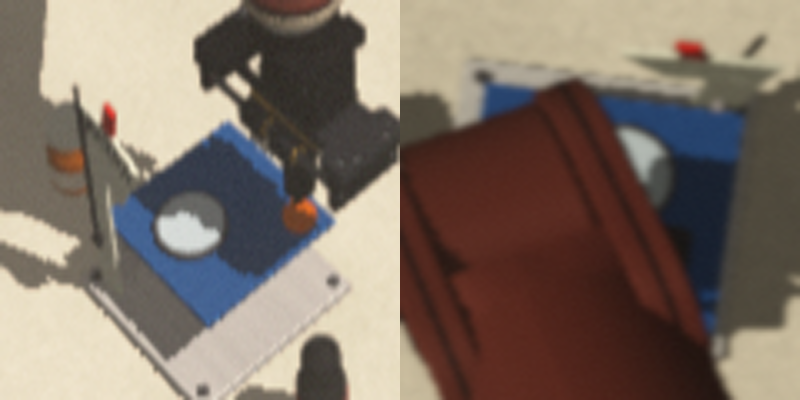

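The fingertips stand over the pad at about (299,213) in the left crop. The needle and the red marker are visible in both views. Pressing now.

step_arm([
  [[0,0,0.8],0],
  [[0,0,0.8],0],
  [[0,0,0.5],0],
  [[0,0,0.3],0],
  [[0,0,0.3],0],
  [[0,0,0.3],0],
  [[0,0,0.3],0],
  [[0,0,0.2],0],
])

```text
time_s: 6.3
ee_pos: [541.5, 76.7, 89.5]
ee_rot: [-0.0, 0.996, -0.088, -0.0]
contact_force: [-2.8, 0.0, 5.7]
gripper_width: 0.3
gripper_force: 3.0
```

```bash
cat > m.py <<'E'
from h import *
from scipy.optimize import least_squares, brentq
s=readout.state();z=s["ee_pos"][2]-22;print(np.round(s["ee_pos"],1),np.round(s["contact_force"],1),s["time_s"])
Q=np.array([593.44,13.33,-.169])
Y=(np.array(s["ee_pos"][:2])-M(Q,[[0,-60,0]])[0][:2])@[-np.sin(Q[2]),np.cos(Q[2])]
print("Y",Y.round(1))
for d in (0,15):
    g=lambda t:70+10*np.cos(t)-(Y-d-10*np.sin(t))/np.cos(t)*np.sin(t)-z
    print("tilt from tip",d,round(brentq(g,-.2,.5),3))
a=[]
for c,B in {"scene":(235,160,275,220),"top":(385,130,435,170)}.items():
    f=cams.grab_frame(c);x0,y0,x1,y1=B;im=f["color"]
    a.append(cv2.resize(im[y0:y1,x0:x1,::-1],(400,400*(y1-y0)//(x1-x0)) ,interpolation=cv2.INTER_CUBIC)[:400])
    a[-1]=cv2.copyMakeBorder(a[-1],0,400-len(a[-1]),0,0,0)
    print(c,"red",blob(im,(0,130,90),(18,255,255),B),"needle tip at tilts",[(t,proj(f,M(Q,[[82,-60+156*np.sin(t),70+156*np.cos(t)]]))[0].round(1).tolist()) for t in (0,.1,.2,.25)])
    print([(n,np.round(x["xyz"],1).tolist(),round(x["confidence"],2)) for n in("needle_tip","marker_tip") for x in nets.mark_of(c,n)[:1]])
import sys; cv2.imwrite(sys.argv[1],np.hstack(a))
E
python3 m.py pics/b.png
```

```text
[541.5  76.7  89.5] [-2.8  0.   5.7] 6.3
Y 113.8
tilt from tip 0 0.11
tilt from tip 15 0.127
scene red [(18, [257.22, 179.17]), (42, [244.98, 189.71])] needle tip at tilts [(0, [247.1, 171.6]), (0.1, [250.5, 174.6]), (0.2, [254.0, 178.0]), (0.25, [255.8, 179.9])]
[('needle_tip', [667.0, -43.1, 216.7], 0.57), ('marker_tip', [547.6, 73.8, 61.7], 0.58)]
top red [(24, [402.21, 148.42])] needle tip at tilts [(0, [419.8, 144.8]), (0.1, [412.0, 143.8]), (0.2, [404.2, 143.0]), (0.25, [400.3, 142.7])]
[('marker_tip', [673.2, -26.5, 212.0], 0.39)]
```

View pics/b.png

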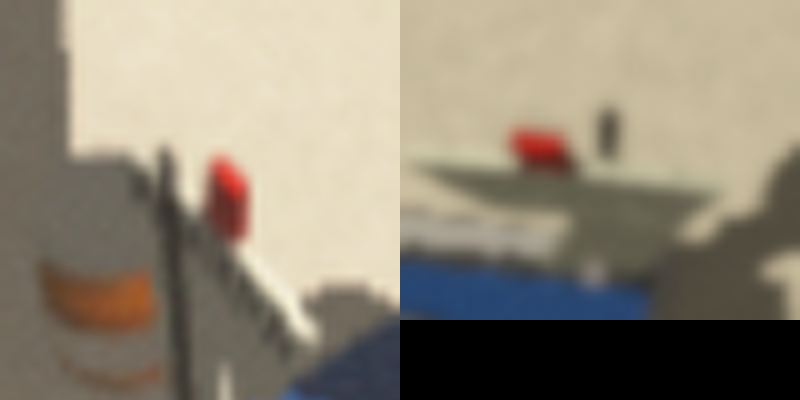

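The top view shows the needle tip at about (411,144) and the marker at (402,148). The tilt is about 0.125, and the marker sits at about 0.235. I move 9 mm further, gently.

step_arm([
  [[0,0,0.15],0],
  [[0,0,0.15],0],
  [[0,0,0.15],0],
  [[0,0,0.15],0],
  [[0,0,0.15],0],
  [[0,0,0.1],0],
  [[0,0,0.05],0],
  [[0,0,0],0],
])

```text
time_s: 7.27
ee_pos: [541.6, 76.3, 80.8]
ee_rot: [0.0, 0.996, -0.089, -0.0]
contact_force: [-4.3, -0.9, 7.3]
gripper_width: 0.3
gripper_force: 3.7
```

```bash
python3 m.py pics/c.png
```

```text
[541.6  76.3  80.8] [-4.3 -0.9  7.3] 7.2667
Y 113.4
tilt from tip 0 0.186
tilt from tip 15 0.215
scene red [(19, [257.16, 179.16]), (41, [245.24, 189.83])] needle tip at tilts [(0, [247.1, 171.6]), (0.1, [250.5, 174.6]), (0.2, [254.0, 178.0]), (0.25, [255.8, 179.9])]
[('marker_tip', [547.0, 75.5, 49.3], 0.65)]
top red [(26, [402.19, 148.12])] needle tip at tilts [(0, [419.8, 144.8]), (0.1, [412.0, 143.8]), (0.2, [404.2, 143.0]), (0.25, [400.3, 142.7])]
[('marker_tip', [669.9, -27.1, 210.4], 0.36)]
```

View pics/c.png

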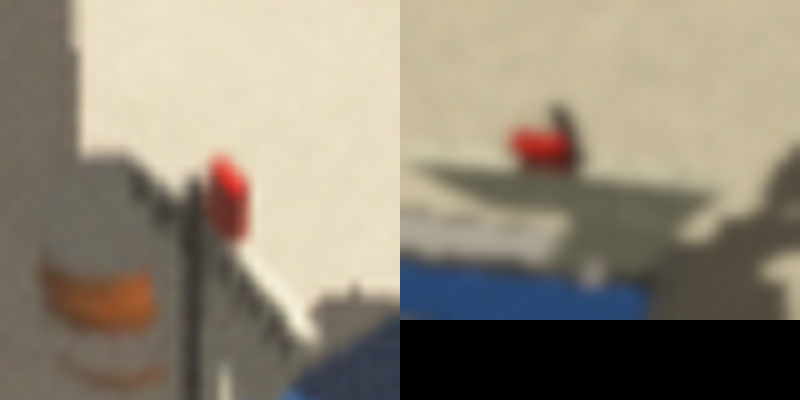

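The needle tip is at about (405,143) in the top view. The marker centre is about 2.5 px further, or about 0.03 rad. I add 2.5 mm.

step_arm([
  [[0,0,0.05],0],
  [[0,0,0.05],0],
  [[0,0,0.05],0],
  [[0,0,0.05],0],
  [[0,0,0.05],0],
  [[0,0,0],0],
  [[0,0,0],0],
  [[0,0,0],0],
])

```text
time_s: 8.23
ee_pos: [541.6, 76.1, 78.4]
ee_rot: [0.0, 0.996, -0.089, -0.0]
contact_force: [-4.0, -1.7, 8.4]
gripper_width: 0.7
gripper_force: 3.9
```

```bash
python3 m.py pics/d.png
```

```text
[541.6  76.1  78.4] [-4.  -1.7  8.4] 8.2333
Y 113.1
tilt from tip 0 0.207
tilt from tip 15 0.239
scene red [(19, [257.16, 179.16]), (42, [245.12, 189.81])] needle tip at tilts [(0, [247.1, 171.6]), (0.1, [250.5, 174.6]), (0.2, [254.0, 178.0]), (0.25, [255.8, 179.9])]
[('needle_tip', [644.1, 181.9, -2.8], 0.65), ('marker_tip', [673.4, -27.5, 211.3], 0.36)]
top red [(28, [402.25, 147.96])] needle tip at tilts [(0, [419.8, 144.8]), (0.1, [412.0, 143.8]), (0.2, [404.2, 143.0]), (0.25, [400.3, 142.7])]
[('needle_tip', [670.5, -29.2, 210.8], 0.3), ('marker_tip', [670.1, -31.1, 208.6], 0.37)]
```

View pics/d.png

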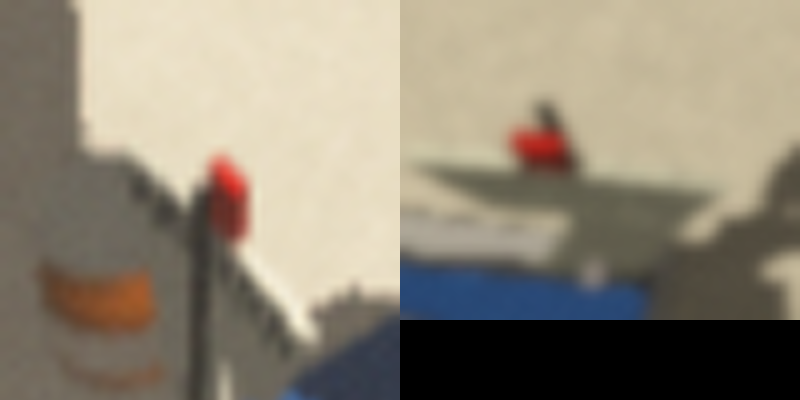

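```bash
python3 - <<'E'
from h import *
Q=np.array([593.44,13.33,-.169]); bias={"scene":[.4,.3],"top":[.8,.1]}
for c,B in {"scene":(250,170,265,190),"top":(392,140,412,155)}.items():
    f=cams.grab_frame(c);x0,y0,x1,y1=B
    im=f["color"].astype(float)[y0:y1,x0:x1]; red=np.clip(im[:,:,0]-np.maximum(im[:,:,1],im[:,:,2])-35,0,90)
    yy,xx=np.mgrid[y0:y1,x0:x1]; print(c,"red w-centroid",(red*xx).sum()/red.sum(),(red*yy).sum()/red.sum())
    for t in (.2,.22,.24,.26):
        K=[[x,-60+r*np.sin(t)+w*np.cos(t),70+r*np.cos(t)-w*np.sin(t)] for x in(71,75) for w in(-7,7) for r in(134,160)]
        P=proj(f,M(Q,K))+bias[c]; S=8
        m=np.zeros(((y1-y0)*S,(x1-x0)*S),np.uint8); cv2.fillConvexPoly(m,cv2.convexHull(((P-[x0,y0]+.5)*S).astype(np.int32)),1)
        # drop the part hidden by the needle
        n=proj(f,M(Q,[[82,-60+r*np.sin(.235),70+r*np.cos(.235)] for r in(100,156)]))+bias[c]
        n=((n-[x0,y0]+.5)*S).astype(int); cv2.line(m,n[0].tolist(),n[1].tolist(),0,int(1.9*S) if c=="top" else int(1.5*S))
        v,u=np.nonzero(m); print(t,(u.mean()/S+x0-.5).round(2),(v.mean()/S+y0-.5).round(2),m.sum()/S/S)
E
```

```text
scene red w-centroid 257.60984182776804 178.47539543057997
0.2 257.07 178.47 28.828125
0.22 257.73 179.26 29.53125
0.24 258.29 180.02 30.546875
0.26 258.88 180.7 31.109375
top red w-centroid 401.9116677653263 147.65194462755437
0.2 404.77 148.54 27.28125
0.22 402.82 148.33 26.953125
0.24 401.18 148.14 29.921875
0.26 400.22 147.94 34.8125
```

The image and model estimates bracket the current tilt to within about 0.01 rad. I hold here, then lift off smoothly.

step_arm([
  [[0,0,0],0],
  [[0,0,0],0],
  [[0,0,0],0],
  [[0,0,0],0],
  [[0,0,0],0],
  [[0,0,0],0],
  [[0,0,0],0],
  [[0,0,0],0],
])

```text
time_s: 9.3
ee_pos: [541.6, 76.1, 78.4]
ee_rot: [0.0, 0.996, -0.089, -0.0]
contact_force: [-4.7, -1.7, 8.4]
gripper_width: 0.4
gripper_force: 3.9
```

step_arm([
  [[0,0,0],0],
  [[0,0,0],0],
  [[0,0,0],0],
  [[0,0,0],0],
  [[0,0,0],0],
  [[0,0,0],0],
  [[0,0,0],0],
  [[0,0,0],0],
])

```text
time_s: 9.97
ee_pos: [541.6, 76.1, 78.4]
ee_rot: [0.0, 0.996, -0.089, -0.0]
contact_force: [-3.6, -2.5, 9.6]
gripper_width: 0.2
gripper_force: 3.9
```

step_arm([
  [[0,0,0],0],
  [[0,0,0],0],
  [[0,0,0],0],
  [[0,0,0],0],
  [[0,0,0],0],
  [[0,0,0],0],
  [[0,0,0],0],
  [[0,0,0],0],
])

```text
time_s: 10.63
ee_pos: [541.6, 76.1, 78.4]
ee_rot: [0.0, 0.996, -0.089, -0.0]
contact_force: [-3.9, -1.8, 8.6]
gripper_width: 0.5
gripper_force: 3.9
```

step_arm([
  [[0,0,-0.3],0],
  [[0,0,-0.5],0],
  [[0,0,-0.6],0],
  [[0,0,-0.6],0],
  [[0,0,-0.6],0],
  [[0,0,-0.6],0],
  [[0,0,-0.6],0],
  [[0,0,-0.6],0],
])

```text
time_s: 11.3
ee_pos: [541.7, 76.3, 122.4]
ee_rot: [0.0, 0.996, -0.089, -0.0]
contact_force: [0.1, 0.5, 0.8]
gripper_width: 0.8
gripper_force: 0.0
```

step_arm([
  [[0,0,-1.5],0],
  [[0,0,-2],0],
  [[0,0,-2],0],
  [[0,0,-2],0],
  [[0,0,-1],0],
  [[0,0,-0.5],0],
  [[0,0,0],0],
  [[0,0,0],0],
])

```text
time_s: 11.97
ee_pos: [541.4, 76.3, 211.2]
ee_rot: [0.0, 0.996, -0.089, -0.0]
contact_force: [0.3, 0.6, -0.4]
gripper_width: 0.7
gripper_force: 0.0
```

```bash
python3 m.py pics/e.png
```

```text
[541.4  76.3 211.2] [ 0.3  0.6 -0.4] 11.9667
Y 113.3Traceback (most recent call last):
  File "m.py", line 9, in <module>
    print("tilt from tip",d,round(brentq(g,-.2,.5),3))
                                  ~~~~~~^^^^^^^^^^
    r = _zeros._brentq(f, a, b, xtol, rtol, maxiter, args, full_output, disp)
ValueError: f(a) and f(b) must have different signs
```

```bash
sed -i '/^for d in/,+2d' m.py; python3 m.py pics/e.png
```

```text
[541.4  76.3 211.2] [ 0.3  0.6 -0.4] 11.9667
Y 113.3
scene red [(19, [257.42, 179.0]), (41, [245.15, 189.85])] needle tip at tilts [(0, [247.1, 171.6]), (0.1, [250.5, 174.6]), (0.2, [254.0, 178.0]), (0.25, [255.8, 179.9])]
[('needle_tip', [663.3, -57.9, 214.2], 0.62), ('marker_tip', [672.3, -26.0, 214.0], 0.49)]
top red [(25, [402.12, 148.32])] needle tip at tilts [(0, [419.8, 144.8]), (0.1, [412.0, 143.8]), (0.2, [404.2, 143.0]), (0.25, [400.3, 142.7])]
[('needle_tip', [668.9, -28.7, 208.4], 0.31), ('marker_tip', [669.8, -28.8, 210.9], 0.59)]
```

View pics/e.png

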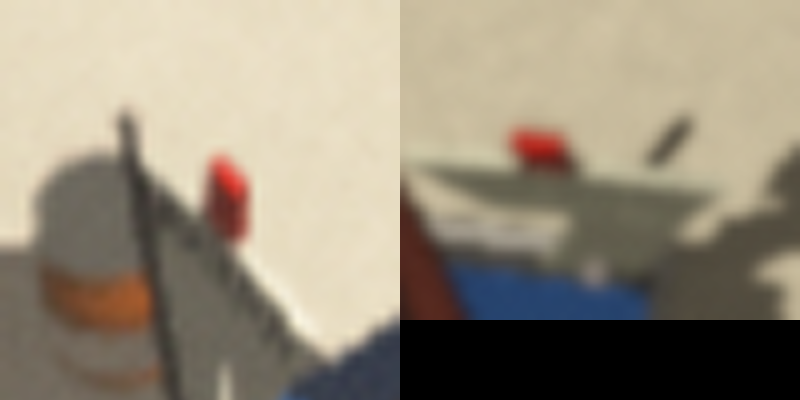

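The needle is back at rest, at about (421,145) in the top view, and the marker has not moved.

```bash
python3 -c "
from h import *
print(workorder.finish_job())"
```

```text
the job is handed in; nothing more can be done
None
```

I pressed the pad until the needle stood over the red marker, to within about 0.01 rad by my camera estimate. I held it there for over 2 s and released; the needle sprang back to rest, the marker did not move, and the job is handed in, though no verdict came back.

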